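# Tip the instrument box back and slide the skid blade under it

### The job

Tip the grey instrument box back on its rear bottom edge until it leans on the blue sloping rest by itself, lay the flat steel skid blade on the bench and slide it, nose first, centred and square, under the raised front until it is most of the way to the rear edge; then take the box by its handle and let it down gently so that it stands on the blade. Keep the box's rear edge on the bench while you tip it (never lift it away and never let it drop), and leave the other loose things where they are.

Things in the scene. Friction and masses are not known exactly. Their poses are not given: they have to be found in the camera images.
- rest: Fixed blue sloping rest, 105 mm deep, 120 wide, 84 high. Origin on the bench, at the middle of the foot line where its black rubber face starts; x level and back, away from the box's front; y along the foot line; z up. The face leans back 32 degrees (0.56 rad) from vertical and is 98 mm long.
- unit_center (a point): Centre of the grey instrument box's housing (loose, about 0.75 kg): 80 mm deep (x), 120 wide (y), 105 high (z). x points to its rear, z to its top; the front (-x) has a black panel with a green window and three coloured sockets. It starts upright, its back to the rest. Centre of mass: 24 mm before the rear face, 64 mm above the underside.
- unit_handle (a point): Centre of the black bar handle on top of the box: 96 mm long (y), 14 thick (x), 18 high (z); 141 mm above the underside, half-way between front and rear. 27 mm free height below the bar, 72 mm between its posts. Same axes as the box.
- unit_rear (a point): Middle of the box's rear bottom edge, on which it is tipped; same axes. It starts 3 to 9 mm before the rest's foot line. Tipped more than about 20 degrees the box falls on back and stays leaning on the rest at 32 to 37 degrees; tipped less it falls forward again.
- blade_grip (a point): Centre of the orange bar handle of the steel skid blade (loose, 0.3 kg, starts flat on the bench). x points to the nose, z up. Bar 60 mm long (x), 16 thick (y), 20 high, its centre 52 mm above the underside, on two posts. The plate is 140 mm long, 84 wide, 3 thick; this point is 112 mm behind the nose and 28 before the tail.
- blade_nose (a point): Middle of the front edge (nose) of the skid blade, 1 mm above its underside; same axes as the blade's handle.
- can_tall_mid (a point): Bystander: green and white spray can, 67 mm across, 198 mm tall, loose; centre. Stands at one side of the box. Leave alone.
- motor_shell_mid (a point): Bystander: bare aluminium motor shell, a tube 62 mm across, 60 mm tall, loose; centre. Stands at the other side of the box. Leave alone.
- reel_mid (a point): Bystander: reel of solder with a yellow top, 54 mm across, 42 mm tall, loose; centre. Stands beside the space in front of the box. Leave alone.
- flask_mid (a point): Bystander: white squeeze bottle, 36 x 62 mm, 168 mm tall, loose; centre. Leave alone.

How it is judged (in metres and radians):
On the way, in this order (a step that is already met when the one before it is completed fails the run):
1. the box leans back on the rest by itself (tipped more than 27 degrees, its rear edge on the bench, not held) (angle between unit_center's own z axis and vertical above 0.47 rad and height (world z) of unit_rear below 0.015 m and contact force between the fingers and unit below 0.2 N and x of unit_rear in the frame of rest above -0.03 m and y of unit_rear in the frame of rest between -0.035 and 0.035 m), for 0.2 s.
2. the blade lies under the leaning box, nose at least half-way to the rear edge (angle between unit_center's own z axis and vertical above 0.42 rad and height (world z) of blade_nose below 0.012 m and x of blade_nose in the frame of unit_rear above -0.04 m and y of blade_nose in the frame of unit_rear between -0.02 and 0.02 m and angle between the x axis of blade_nose and the x axis of rest, either way round below 0.2 rad), for 0.2 s.
At the end, for the whole second after the job is handed in: The box stands at rest on the blade, tilted under 9 degrees, its rear edge at most 30 mm before the rest's foot line and 35 mm aside; the blade lies flat, its nose at most 40 mm short of the box's rear edge, within 20 mm of the box's middle and 0.2 rad of square to the rest; all let go (angle between unit_center's own z axis and vertical below 0.16 rad and x of unit_rear in the frame of rest above -0.03 m and y of unit_rear in the frame of rest between -0.035 and 0.035 m and x of blade_nose in the frame of unit_rear above -0.04 m and y of blade_nose in the frame of unit_rear between -0.02 and 0.02 m and angle between the x axis of blade_nose and the x axis of rest, either way round below 0.2 rad and angle between blade_grip's own z axis and vertical below 0.1 rad and contact force between unit and blade above 1 N and linear speed of each of unit, blade below 0.02 m/s); the robot touches nothing.
It fails at once if the box's rear edge is lifted more than 30 mm off the bench (height (world z) of unit_rear above 0.03 m).
It fails at once if the box is let fall (turning faster than 3 rad/s) (angular speed of unit above 3 rad/s).
It fails at once if a bystander is moved more than 20 mm (distance of any of can_tall_mid, motor_shell_mid, reel_mid, flask_mid from where it was at the start of the episode above 0.02 m).
It also fails if it takes over 72 s, if anything falls off the work surface, if the arm or the gripper's body presses on something with over 40 N, if the wrist force passes 120 N, or if a joint passes its speed limit or range.

### The arm

A 6-joint arm with a two-finger parallel gripper is mounted at the origin on the work surface; the furniture and walls round the work are solid. World frame = base frame: x ahead of the robot, y to its left, z up, the work surface at z = 0. Lengths are in m, angles in degrees, forces in N, time in s.
With the tool pointing down it reaches from about 0.4 to 0.825 m from the base axis. Payload 7 kg.
Tool frame: the origin (TCP) lies midway between the tips of the shut fingers; the grasp point (between the pads) lies 19 mm behind it (ctrl.hold_point_z is the distance from the TCP to the grasp point, in m); z points along the fingers, y is the line along which they close (so a half turn about z gives the same grasp; the last joint's range is limited). The gripper opens to 88 mm and grips with 3 to 60 N. Pads are 19 mm wide; open, the fingers measure 130 mm over their backs; the gripper's body (78 mm by 193 mm) begins 47 mm behind the grasp point.
Start: joints at [-57.004, 20.546, 0.682, 0, -70.136, -16.507], TCP at [0.192, -0.647, 0.227] pointing down, gripper open.
Joint ranges: [-176.03, 176.03], [-82.01, 121.73], [-58.28, 71.71], [-173.87, 95.51], [-174.79, -0.11], [-173.66, 173.66]. Speed limits (degrees/s): [136.94, 136.94, 172.46, 180, 180, 180].

### API

Orientations are given as [roll, pitch, yaw] about the fixed x, y, z axes, in that order (R = Rz(yaw) Ry(pitch) Rx(roll)).
In Python, from plant import ctrl gives the robot as it stands.
- The arm moves only by the tool apply_moves, never from a script. Its argument "deltas" is a list of rows, each an object with "fingers": the finger opening in mm, from 0 to 87.6; "delta_pos": the shift along the tool's x, y, z in mm, a list of three; "angular": the turn, a rotation vector about the tool's x, y, z in degrees, a list of three. A call has 1 to 10 rows; each row is the pose to reach, as a shift and turn from the pose commanded when the call began, along the tool's axes at that moment; what a row does not reach only later rows make up. A row lasts 1/10 s, in which the tool goes at most 50 mm and 8.59 degrees, less where a joint would pass 70% of its speed; a pose out of reach is approached as far as the arm can. A call with a gripper value outside its range is refused whole. The fingers move at their own pace and stop on an object; the grip force is fixed at half the most. Time passes only in rows, so rows that repeat a pose let the fingers close. It gives the time, the measured TCP pose, the force, the opening and the grip force at its end, in the units of the state.
- ctrl.get_obs(): the state, without advancing time (a new reading comes with each control period).
- ctrl.snapshot(name): name is "scene" or "top" or "wrist"; returns the picture (420x560x3 uint8, red, green, blue); there is no depth.
- ctrl.camera_params(name): a dict with "fx", "fy", "cx", "cy" (pixels), "dist_coeffs" ([k1, k2, p1, p2, k3] as OpenCV has them; the pictures are not rectified), "cam_to_world" (4x4, takes a point from camera to world coordinates); the wrist camera has in their place "mount" (4x4, takes a point from camera to tool coordinates, whose origin is the TCP and whose axes are the flange's). Camera axes: x right, y up, looking along -z (the intrinsics and any distortion apply to the point x, -y, -z); pixel columns grow to the right and rows downward; lengths in m; the calibration is good to about 2 mm. A picture is of the moment at which its call begins: read the wrist's pose just before it. camera_params takes no time and is no camera call.
- ctrl.close_job(): hands the job in; it is judged then, once.
The state is a dict: "clock": time; "joint_pos": joint angles; "qvel": joint speeds; "tau": joint torques, N m; "tool_pos": TCP position; "orientation": TCP orientation; "force": force on the tool from outside, world axes, zero at the start; "moment": the same for the moment, N m; "opening": finger opening in m; "gripper_force": force on a finger pad.
Only numpy, scipy, OpenCV 4.12 (cv2) and the standard library are available. Lean on these libraries where they do the work, as an engineer would, in place of code of your own. Each camera call takes 0.05 s, during which the arm holds its last target. There are 200 camera calls.

## Working session

There is one attempt and no reset: what is moved stays moved. The work goes in short steps, Python scripts to look and compute and a tool call to move; the robot and the scene stay as the last step left them, time stands still between calls to the robot, and variables do not carry over. Pictures are saved under pics/ and viewed, at most 10 in all, crops included, and the job is handed in when it is done.

Besides the shell and the picture viewer there is one more tool, called after "Request:" as name(argument=value, ...), one argument or row to a line, values as JSON. apply_moves: Moves the arm, as the interface text tells. Its arguments: {"type":"object","properties":{"deltas":{"type":"array"}},"required":["deltas"]}

```bash
mkdir -p pics; ls; python3 - <<'E'
from plant import ctrl
import cv2,numpy as np
for n in ["scene","top"]:
    im=ctrl.snapshot(n); cv2.imwrite(f"pics/{n}0.png",im[:,:,::-1])
    p=ctrl.camera_params(n); print(n,{k:(np.round(v,4).tolist()) for k,v in p.items()})
print(ctrl.camera_params("wrist")); print(ctrl.get_obs()); print(ctrl.hold_point_z)
E
```

```text
pics
scene {'fx': 452.3667, 'fy': 452.3667, 'cx': 275.6839, 'cy': 214.1506, 'dist_coeffs': [0.0196, 0.0, 0.0, 0.0, 0.0], 'cam_to_world': [[-0.8487, -0.3776, 0.3702, 0.9808], [0.5288, -0.6126, 0.5874, 0.7781], [0.005, 0.6943, 0.7196, 1.077], [0.0, 0.0, 0.0, 1.0]]}
top {'fx': 388.4538, 'fy': 388.4538, 'cx': 281.6489, 'cy': 212.7709, 'dist_coeffs': [0.0226, 0.0, 0.0, 0.0, 0.0], 'cam_to_world': [[0.01, 0.9934, -0.1145, 0.3555], [-0.9998, 0.0082, -0.0156, 0.0168], [-0.0146, 0.1146, 0.9933, 1.1827], [0.0, 0.0, 0.0, 1.0]]}
{'fx': 329.2238655017681, 'fy': 329.2238655017681, 'cx': 282.3916514935989, 'cy': 205.74166708805467, 'dist_coeffs': array([-0.07620172,  0.        ,  0.        ,  0.        ,  0.        ]), 'mount': array([[ 1.00062279e-03,  9.54073376e-01,  2.99571347e-01,
         7.95307148e-02],
       [ 9.99999385e-01, -8.11589697e-04, -7.55432910e-04,
         1.35471075e-04],
       [-4.77609408e-04,  2.99571919e-01, -9.54073602e-01,
        -1.58919783e-01],
       [ 0.00000000e+00,  0.00000000e+00,  0.00000000e+00,
         1.00000000e+00]])}
{'clock': 0.1, 'joint_pos': array([-5.70059700e+01,  2.05871928e+01,  6.39757120e-01, -1.81386891e-02,
       -7.01356587e+01, -1.65057847e+01]), 'qvel': array([ 0.04706774, -0.25396982,  0.08680791, -0.00071402, -0.08590205,
        0.03736531]), 'tau': array([-2.48663673e-03, -5.84164381e+01,  2.93748665e+01,  7.01536149e+00,
        1.01639368e-02, -7.06188030e-05]), 'tool_pos': array([ 0.19142067, -0.64683887,  0.22572225]), 'orientation': array([ 1.79915485e+02, -7.26051682e-03, -1.63517925e+02]), 'force': array([-0.25746621,  0.59353777,  0.39552214]), 'moment': array([ 0.01091011,  0.01669148, -0.01981005]), 'gripper_force': 0.0, 'opening': 0.08788971342871123}
0.0188
```

View pics/scene0.png

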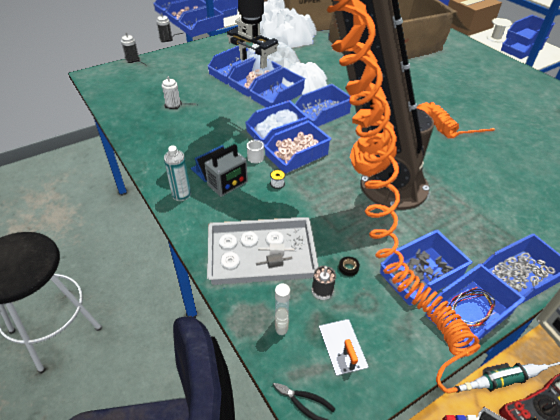

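View pics/top0.png

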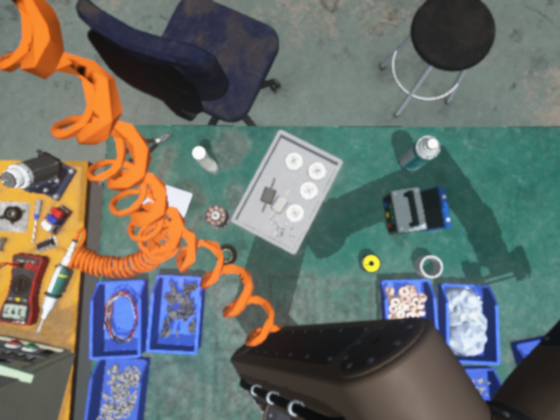

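```bash
cat > h.py <<'E'
import numpy as np,cv2
from plant import ctrl
from scipy.spatial.transform import Rotation as R
def cam(n):
    p=ctrl.camera_params(n); K=np.array([[p['fx'],0,p['cx']],[0,p['fy'],p['cy']],[0,0,1.]]); d=np.array(p['dist_coeffs'])
    if n=='wrist':
        o=ctrl.get_obs(); T=np.eye(4);T[:3,:3]=R.from_euler('xyz',o['orientation'],degrees=True).as_matrix();T[:3,3]=o['tool_pos'];T=T@p['mount']
    else: T=np.array(p['cam_to_world'])
    return K,d,T@np.diag([1,-1,-1,1])
def proj(c,P):
    K,d,T=c; W=np.linalg.inv(T); return cv2.projectPoints(np.atleast_2d(np.float64(P)),cv2.Rodrigues(W[:3,:3])[0],W[:3,3],K,d)[0][:,0]
def ray(c,uv,z):
    K,d,T=c; q=cv2.undistortPoints(np.float64(uv).reshape(-1,1,2),K,d)[:,0]
    D=np.c_[q,np.ones(len(q))]@T[:3,:3].T; o=T[:3,3]; return o+D*((z-o[2])/D[:,2])[:,None]
E
python3 - <<'E'
import cv2,numpy as np
s=cv2.imread('pics/scene0.png');t=cv2.imread('pics/top0.png')
def c(i,x,y,w=80,h=60,f=5): return cv2.resize(i[y:y+h,x:x+w],(w*f,h*f),interpolation=cv2.INTER_CUBIC)
cv2.imwrite('pics/c0.png',np.vstack([np.hstack([c(s,185,140),c(t,375,180)]),np.hstack([c(s,305,317),c(t,140,170)])]))
E
```

```text
(no output)
```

View pics/c0.png

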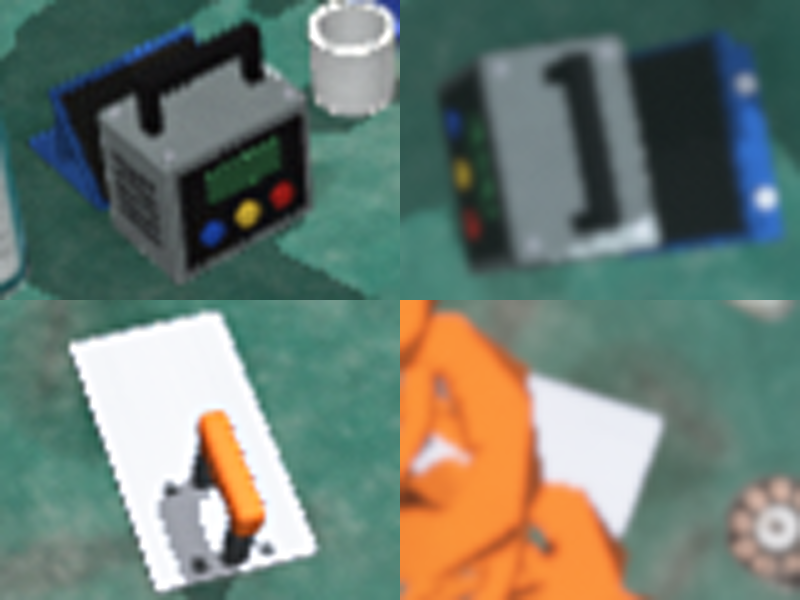

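```bash
cat > fit.py <<'E'
from h import *
from scipy.optimize import least_squares
S,T=cam('scene'),cam('top')
def px(o,l): return np.array(o)+(np.array(l)+.5)/5-.5
def fit(model,obs,x0):
    # obs: list of (cam, pts local Nx3, px)
    def P(q,L): 
        return R.from_euler('z',q[2]).apply(L)+[q[0],q[1],0]
    f=lambda q:np.concatenate([(proj(c,P(q,np.float64(L)))-p).ravel() for c,L,p in obs])
    r=least_squares(f,x0,loss='soft_l1'); print(model,r.x[:2].round(4),np.degrees(r.x[2]).round(2)); print(r.fun.reshape(-1,2).round(1).tolist()); return r.x
if __name__=='__main__':
    # origin box: rear bottom edge middle
    F,B,Y,Z=-.08,0,.06,.105
    u=fit('unit_rear',[(S,[[B,Y,Z],[F,Y,Z],[F,-Y,Z],[F,Y,0],[F,-Y,0]],px((185,140),[(100,108),(178,172),(310,108),(180,282),(308,180)])),
     (T,[[F,Y,Z],[B,Y,Z],[B,-Y,Z],[F,-Y,Z],[F,-Y,0],[F,Y,0]],px((375,180),[(85,55),(222,38),(260,245),(115,265),(70,272),(40,95)]))],[.45,-.4,-1.5])
    b=fit('blade_nose',[(S,[[0,.042,.003],[0,-.042,.003],[-.14,-.042,.003],[-.14,.042,.003]],px((305,317),[(70,45),(220,12),(315,248),(158,290)])),
     (T,[[0,.042,.003]],px((140,170),[(263,115)]))],[.45,.3,-1.5])
    c,s=np.cos(b[2]),np.sin(b[2]); print('grip',b[0]-.112*c,b[1]-.112*s)
    for n,uv,z in [('can',(176,152),.198),('shell',(256,145),.06),('reel',(277,173),.042),('flask',(283,290),.168),('traycorner',(208,225),.03),('traycorner2',(310,222),.03)]: print(n,ray(S,[uv],z)[0].round(3))
    for n,uv,z in [('can',(430,145),.198),('shell',(431,266),.06),('reel',(371,263),.042),('flask',(199,152),.168),('tray',(282,131),.03),('tray',(342,162),.03),('tray',(290,252),.03),('tray',(235,220),.03),('bins',(440,285),.05)]: print(n,ray(T,[uv],z)[0].round(3))
    print('rest back corners', ray(T,px((375,180),[(318,35),(383,238)]),.084).round(3))
E
python3 fit.py
```

```text
unit_rear [ 0.4966 -0.3589] -81.75
[[-0.7, 0.3], [-2.5, -0.5], [0.2, -2.6], [-0.2, 0.8], [1.9, 6.1], [-0.7, 0.0], [0.4, -0.4], [0.5, 0.7], [0.6, 0.6], [-0.3, 1.3], [-0.8, -2.1]]
blade_nose [0.5094 0.3235] -107.59
[[-0.3, -0.2], [-0.6, -0.3], [0.5, 0.7], [-0.1, 0.3], [0.3, 0.7]]
grip 0.5432661581877034 0.43030512278916677
can [ 0.65  -0.329  0.198]
shell [ 0.333 -0.388  0.06 ]
reel [ 0.339 -0.233  0.042]
flask [0.632 0.26  0.168]
traycorner [ 0.648 -0.148  0.03 ]
traycorner2 [0.368 0.01  0.03 ]
can [ 0.648 -0.349  0.198]
shell [ 0.336 -0.391  0.06 ]
reel [ 0.343 -0.226  0.042]
flask [0.635 0.256 0.168]
tray [0.74  0.036 0.03 ]
tray [ 0.644 -0.146  0.03 ]
tray [0.372 0.009 0.03 ]
tray [0.465 0.174 0.03 ]
bins [ 0.283 -0.418  0.05 ]
rest back corners [[ 0.561 -0.41   0.084]
 [ 0.445 -0.442  0.084]]
```

```bash
cat >> h.py <<'E'
def delta(pos,rpy,ref=None):
    """shift (mm) and rotvec (deg) in tool axes from the measured pose (or ref=(pos,rpy))"""
    o=ctrl.get_obs(); p0,e0=(o['tool_pos'],o['orientation']) if ref is None else ref
    A=R.from_euler('xyz',e0,degrees=True); B=R.from_euler('xyz',rpy,degrees=True)
    return (A.inv().apply(np.array(pos)-p0)*1000).round(1).tolist(), np.degrees((A.inv()*B).as_rotvec()).round(2).tolist()
E
python3 -c "
from h import *
print(delta([.491,-.319,.30],[180,0,-171.75]))"
```

```text
([-380.3, 229.5, -74.0], [0.08, -0.01, 8.23])
```

Request:
apply_moves(
  deltas=[
    {"fingers":87,"delta_pos":[-40,24,-20],"angular":[0,0,1]},
    {"fingers":87,"delta_pos":[-80,48,-40],"angular":[0,0,2]},
    {"fingers":87,"delta_pos":[-120,72,-60],"angular":[0,0,3]},
    {"fingers":87,"delta_pos":[-160,97,-74],"angular":[0,0,4]},
    {"fingers":87,"delta_pos":[-205,124,-74],"angular":[0,0,5]},
    {"fingers":87,"delta_pos":[-250,151,-74],"angular":[0,0,6]},
    {"fingers":87,"delta_pos":[-290,175,-74],"angular":[0,0,7]},
    {"fingers":87,"delta_pos":[-335,202,-74],"angular":[0,0,8.2]},
    {"fingers":87,"delta_pos":[-380,229,-74],"angular":[0,0,8.2]},
    {"fingers":87,"delta_pos":[-380,229,-74],"angular":[0,0,8.2]},
  ],
)

```text
clock: 1.1
tool_pos: [0.4936, -0.3162, 0.2999]
orientation: [180.0, -0.0, -171.5]
force: [-0.7, -0.0, -0.4]
opening: 0.0871
gripper_force: 0.0
```

```bash
python3 - <<'E'
from h import *
c=cam('wrist'); np.savez('w1.npz',K=c[0],d=c[1],T=c[2]); im=ctrl.snapshot('wrist')[:,:,::-1].copy(); cv2.imwrite('pics/w1.png',im)
o=ctrl.get_obs();print(o['clock'],o['tool_pos'],o['orientation'])
E
```

```text
1.15 [ 0.49307526 -0.31692744  0.29990821] [ 1.79955944e+02 -2.73684442e-02 -1.71491545e+02]
```

View pics/w1.png

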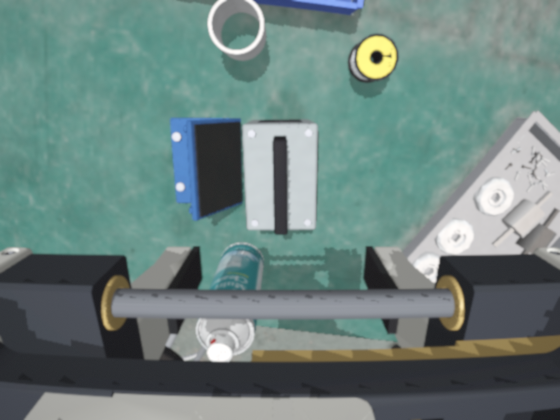

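```bash
cat > m.py <<'E'
from h import *
from fit import fit,px
f=np.load('w1.npz'); W=(f['K'],f['d'],f['T'])
u=ray(W,[(243,124),(316,123),(316,229),(247,230)],.105); print(u.round(4))
def yaw(a,b): d=b-a; return np.degrees(np.arctan2(d[1],d[0])).round(2)
print('edges len',np.linalg.norm(u-np.roll(u,-1,0),axis=1).round(4))
print('yaw from rear edge',yaw(u[0],u[3])-90,'front',yaw(u[1],u[2])-90)
h=ray(W,[(280,138),(280.5,232)],.15); print('handle',h.round(4),h.mean(0).round(4),yaw(*h)-90)
r=ray(W,[(195,126),(200,217),(176,137),(180,187)],.083); print('rest',r.round(4),yaw(r[0],r[1])-90,yaw(r[2],r[3])-90)
F,B,Y,Z=-.08,0,.06,.105
fit('box',[(W,[[B,-Y,Z],[F,-Y,Z],[F,Y,Z],[B,Y,Z]],np.array([(243,124),(316,123),(316,229),(247,230)])-0.)],[.49,-.36,-1.43])
# black face top edge; origin rest: foot line; face top at (.052,y,.083)
fit('rest',[(W,[[.052,-.06,.083],[.052,.06,.083]],np.array([(195,126),(200,217)])-0.)],[.49,-.36,-1.43])
E
python3 m.py
python3 - <<'E'
import cv2,numpy as np
i=cv2.imread('pics/w1.png')[100:250,150:350]; cv2.imwrite('pics/w1c.png',cv2.resize(i,(800,600),interpolation=cv2.INTER_CUBIC))
E
```

```text
[[ 0.4418 -0.365   0.105 ]
 [ 0.4294 -0.2894  0.105 ]
 [ 0.5467 -0.2682  0.105 ]
 [ 0.5597 -0.3467  0.105 ]]
edges len [0.0767 0.1192 0.0796 0.1194]
yaw from rear edge -81.18 front -79.75
handle [[ 0.446  -0.3249  0.15  ]
 [ 0.5384 -0.3106  0.15  ]] [ 0.4922 -0.3177  0.15  ] -81.24
rest [[ 0.4533 -0.4206  0.083 ]
 [ 0.5605 -0.4065  0.083 ]
 [ 0.4686 -0.4412  0.083 ]
 [ 0.5265 -0.433   0.083 ]] -82.52 -81.93
box [ 0.501  -0.3567] -80.56
[[-1.4, -0.2], [1.7, -0.4], [0.1, 0.4], [-0.2, 0.4]]
rest [ 0.5047 -0.3617] -82.86
[[0.0, -1.5], [-0.0, 7.8]]
```

View pics/w1c.png

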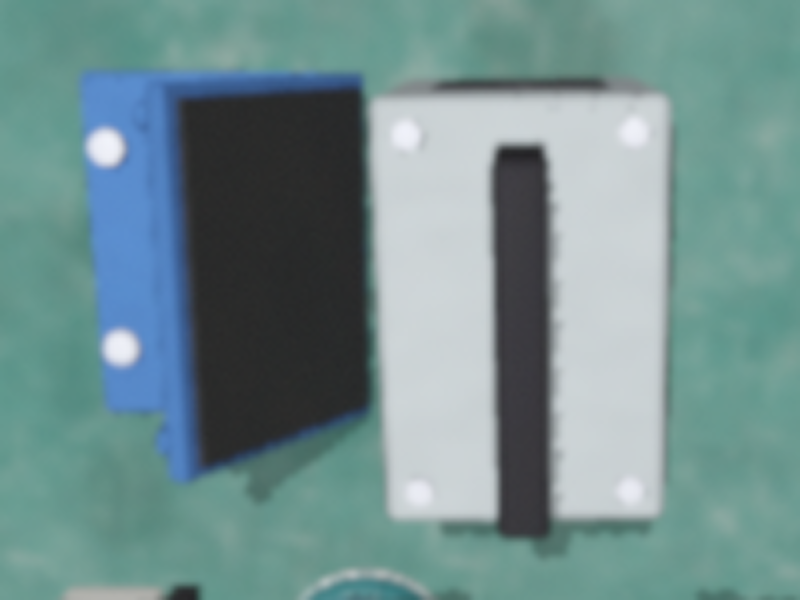

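```bash
python3 -c "
from h import *
print(delta([.4925,-.3177,.122],[180,0,-171]))"
```

```text
([0.6, -0.8, 177.9], [0.04, -0.03, -0.49])
```

Request:
apply_moves(
  deltas=[
    {"fingers":87,"delta_pos":[0,-1,45],"angular":[0,0,-0.5]},
    {"fingers":87,"delta_pos":[0,-1,90],"angular":[0,0,-0.5]},
    {"fingers":87,"delta_pos":[0,-1,130],"angular":[0,0,-0.5]},
    {"fingers":87,"delta_pos":[0,-1,160],"angular":[0,0,-0.5]},
    {"fingers":87,"delta_pos":[0,-1,178],"angular":[0,0,-0.5]},
    {"fingers":87,"delta_pos":[0,-1,178],"angular":[0,0,-0.5]},
    {"fingers":30,"delta_pos":[0,-1,178],"angular":[0,0,-0.5]},
    {"fingers":20,"delta_pos":[0,-1,178],"angular":[0,0,-0.5]},
    {"fingers":5,"delta_pos":[0,-1,178],"angular":[0,0,-0.5]},
    {"fingers":5,"delta_pos":[0,-1,178],"angular":[0,0,-0.5]},
  ],
)

```text
clock: 2.15
tool_pos: [0.4916, -0.321, 0.1237]
orientation: [-180.0, 0.1, -171.2]
force: [0.0, -0.9, 0.4]
opening: 0.0607
gripper_force: 0.0
```

Request:
apply_moves(
  deltas=[
    {"fingers":5,"delta_pos":[0,0,0],"angular":[0,0,0]},
    {"fingers":5,"delta_pos":[0,0,0],"angular":[0,0,0]},
    {"fingers":5,"delta_pos":[0,0,0],"angular":[0,0,0]},
    {"fingers":5,"delta_pos":[0,0,0],"angular":[0,0,0]},
    {"fingers":5,"delta_pos":[0,0,0],"angular":[0,0,0]},
  ],
)

```text
clock: 2.65
tool_pos: [0.4911, -0.3207, 0.1225]
orientation: [180.0, -0.0, -171.2]
force: [-0.6, -0.7, -0.4]
opening: 0.0204
gripper_force: 0.0
```

Request:
apply_moves(
  deltas=[
    {"fingers":20,"delta_pos":[-1,2.5,0],"angular":[0,0,0]},
    {"fingers":20,"delta_pos":[-1,2.5,0],"angular":[0,0,0]},
    {"fingers":5,"delta_pos":[-1,2.5,0],"angular":[0,0,0]},
    {"fingers":5,"delta_pos":[-1,2.5,0],"angular":[0,0,0]},
    {"fingers":5,"delta_pos":[-1,2.5,0],"angular":[0,0,0]},
    {"fingers":5,"delta_pos":[-1,2.5,0],"angular":[0,0,0]},
  ],
)

```text
clock: 3.25
tool_pos: [0.4917, -0.318, 0.1225]
orientation: [180.0, 0.0, -171.2]
force: [0.7, 1.5, 1.2]
opening: 0.0137
gripper_force: 30.0
```

```bash
cat > arc.py <<'E'
from h import *
# box pivot: rear edge relative to TCP in plane: back b, down z ; rows for tipping by angle list (deg)
def arc(angs,back,down):
    """back/down: mm from TCP to pivot, at call start, in tool frame tool-y = -back, tool-z = down. tips back about +tool x or -"""
    P=np.array([0,-back,down]); 
    for a in angs:
        r=R.from_rotvec([np.radians(a),0,0]); print(a,(P-r.apply(P)).round(1).tolist())
if __name__=='__main__':
    import sys
    o=ctrl.get_obs(); print(o['tool_pos'],o['orientation'],o['opening'],o['gripper_force'],o['force'])
    arc(eval(sys.argv[1]),*map(float,sys.argv[2:4]))
E
python3 arc.py "range(2,33,3)" 40 122
```

```text
[ 0.491744   -0.31800508  0.12254872] [ 1.79989900e+02  7.99271752e-03 -1.71210886e+02] 0.013739348334775156 29.99369502067566 [0.71840175 1.4942068  1.17343845]
2 [0.0, 4.2, 1.5]
5 [0.0, 10.5, 4.0]
8 [0.0, 16.6, 6.8]
11 [0.0, 22.5, 9.9]
14 [0.0, 28.3, 13.3]
17 [0.0, 33.9, 17.0]
20 [0.0, 39.3, 21.0]
23 [0.0, 44.5, 25.3]
26 [0.0, 49.4, 29.9]
29 [0.0, 54.1, 34.7]
32 [0.0, 58.6, 39.7]
```

```bash
python3 arc.py "[-2,-5,-8,-11,-14,-17,-20,-23,-26,-29,-30,-31,-32,-33,-34]" 40 122.5
```

```text
[ 0.491744   -0.31800508  0.12254872] [ 1.79989900e+02  7.99271752e-03 -1.71210886e+02] 0.013739348334775156 29.99369502067566 [0.71840175 1.4942068  1.17343845]
-2 [0.0, -4.3, -1.3]
-5 [0.0, -10.8, -3.0]
-8 [0.0, -17.4, -4.4]
-11 [0.0, -24.1, -5.4]
-14 [0.0, -30.8, -6.0]
-17 [0.0, -37.6, -6.3]
-20 [0.0, -44.3, -6.3]
-23 [0.0, -51.0, -5.9]
-26 [0.0, -57.7, -5.1]
-29 [0.0, -64.4, -4.0]
-30 [0.0, -66.6, -3.6]
-31 [0.0, -68.8, -3.1]
-32 [0.0, -71.0, -2.6]
-33 [0.0, -73.2, -2.0]
-34 [0.0, -75.3, -1.4]
```

Request:
apply_moves(
  deltas=[
    {"fingers":5,"delta_pos":[0,-4.3,-1.3],"angular":[-2,0,0]},
    {"fingers":5,"delta_pos":[0,-10.8,-3.0],"angular":[-5,0,0]},
    {"fingers":5,"delta_pos":[0,-17.4,-4.4],"angular":[-8,0,0]},
    {"fingers":5,"delta_pos":[0,-24.1,-5.4],"angular":[-11,0,0]},
    {"fingers":5,"delta_pos":[0,-30.8,-6.0],"angular":[-14,0,0]},
    {"fingers":5,"delta_pos":[0,-37.6,-6.3],"angular":[-17,0,0]},
    {"fingers":5,"delta_pos":[0,-44.3,-6.3],"angular":[-20,0,0]},
    {"fingers":5,"delta_pos":[0,-51.0,-5.9],"angular":[-23,0,0]},
    {"fingers":5,"delta_pos":[0,-57.7,-5.1],"angular":[-26,0,0]},
    {"fingers":5,"delta_pos":[0,-64.4,-4.0],"angular":[-29,0,0]},
  ],
)

```text
clock: 4.25
tool_pos: [0.5015, -0.3818, 0.1262]
orientation: [150.8, -0.0, -171.2]
force: [0.3, 1.6, -1.7]
opening: 0.0137
gripper_force: 30.0
```

```bash
python3 arc.py "[-1,-2,-3,-4,-5,-6]" 39.7 122.5 ; python3 - <<'E'
import numpy as np
# pivot in tool frame is fixed: (0,-40,122.5)
E
```

```text
[ 0.50149066 -0.38179615  0.12624965] [ 1.50826881e+02 -3.25521679e-03 -1.71208170e+02] 0.013681445397167537 29.99300390481949 [ 0.25099435  1.64705809 -1.68894342]
-1 [0.0, -2.1, -0.7]
-2 [0.0, -4.3, -1.3]
-3 [0.0, -6.5, -1.9]
-4 [0.0, -8.6, -2.5]
-5 [0.0, -10.8, -3.0]
-6 [0.0, -13.0, -3.5]
```

Request:
apply_moves(
  deltas=[
    {"fingers":5,"delta_pos":[0,-2.1,-0.7],"angular":[-1,0,0]},
    {"fingers":5,"delta_pos":[0,-4.3,-1.3],"angular":[-2,0,0]},
    {"fingers":5,"delta_pos":[0,-6.5,-1.9],"angular":[-3,0,0]},
    {"fingers":5,"delta_pos":[0,-7.5,-2.2],"angular":[-3.5,0,0]},
    {"fingers":5,"delta_pos":[0,-7.5,-2.2],"angular":[-3.5,0,0]},
  ],
)

```text
clock: 4.75
tool_pos: [0.5026, -0.3893, 0.1245]
orientation: [147.5, -0.0, -171.2]
force: [0.1, 1.3, -0.5]
opening: 0.0138
gripper_force: 30.0
```

Request:
apply_moves(
  deltas=[
    {"fingers":5,"delta_pos":[0,-2.1,-0.7],"angular":[-1,0,0]},
    {"fingers":5,"delta_pos":[0,-4.3,-1.3],"angular":[-2,0,0]},
    {"fingers":5,"delta_pos":[0,-4.3,-1.3],"angular":[-2,0,0]},
  ],
)

```text
clock: 5.05
tool_pos: [0.5035, -0.3943, 0.1234]
orientation: [145.5, 0.0, -171.2]
force: [1.0, 0.1, -0.9]
opening: 0.0137
gripper_force: 30.0
```

Request:
apply_moves(
  deltas=[
    {"fingers":5,"delta_pos":[0,-2.1,-0.7],"angular":[-1,0,0]},
    {"fingers":5,"delta_pos":[0,-2.1,-0.7],"angular":[-1,0,0]},
  ],
)

```text
clock: 5.25
tool_pos: [0.5037, -0.3964, 0.1229]
orientation: [144.5, 0.0, -171.2]
force: [1.7, 0.2, -1.0]
opening: 0.014
gripper_force: 30.0
```

Release, then back out along the tool axis.

Request:
apply_moves(
  deltas=[
    {"fingers":20,"delta_pos":[0,0,0],"angular":[0,0,0]},
    {"fingers":30,"delta_pos":[0,0,0],"angular":[0,0,0]},
    {"fingers":60,"delta_pos":[0,0,0],"angular":[0,0,0]},
    {"fingers":87,"delta_pos":[0,0,0],"angular":[0,0,0]},
    {"fingers":87,"delta_pos":[0,0,0],"angular":[0,0,0]},
    {"fingers":87,"delta_pos":[0,0,-30],"angular":[0,0,0]},
    {"fingers":87,"delta_pos":[0,0,-70],"angular":[0,0,0]},
    {"fingers":87,"delta_pos":[0,0,-110],"angular":[0,0,0]},
    {"fingers":87,"delta_pos":[0,0,-150],"angular":[0,0,0]},
    {"fingers":87,"delta_pos":[0,0,-150],"angular":[0,0,0]},
  ],
)

```text
clock: 6.25
tool_pos: [0.5171, -0.4856, 0.2496]
orientation: [144.9, 0.2, -171.3]
force: [-0.4, 1.2, -0.6]
opening: 0.0847
gripper_force: 0.0
```

```bash
python3 - <<'E'
from h import *
s=ctrl.snapshot('scene')[:,:,::-1];t=ctrl.snapshot('top')[:,:,::-1]
def c(i,x,y,w=80,h=60,f=5): return cv2.resize(i[y:y+h,x:x+w],(w*f,h*f),interpolation=cv2.INTER_CUBIC)
cv2.imwrite('pics/c1.png',np.hstack([c(s,185,140),c(t,375,180)]))
# above blade grip: fit grip
print(delta([.5433,.4303,.22],[180,0,-107.6])); o=ctrl.get_obs(); print(o['tool_pos'],o['orientation'],o['joint_pos'])
E
```

```text
([-164.7, 716.7, 541.8], [31.63, 19.72, -61.5])
[ 0.51710572 -0.48239781  0.24560846] [ 1.44562113e+02  7.30052639e-02 -1.71252285e+02] [ -40.51926792   42.92165727   42.27795472  -24.82428267 -115.43616302
  -46.26266142]
```

View pics/c1.png

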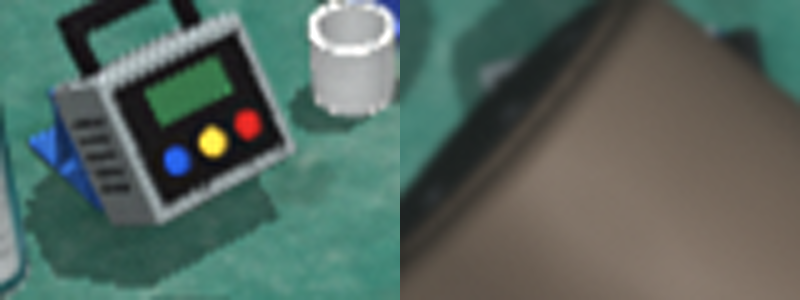

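```bash
python3 - <<'E'
from h import *
S,T=cam('scene'),cam('top')
def ln(c,uv): a=ray(c,[uv],0)[0]; o=c[2][:3,3]; return o,(a-o)/np.linalg.norm(a-o)
def tri(a,b):
    o1,d1=ln(S,a);o2,d2=ln(T,b); M=np.c_[d1,-d2]; t=np.linalg.lstsq(M,o2-o1,rcond=None)[0]
    p,q=o1+t[0]*d1,o2+t[1]*d2; return ((p+q)/2).round(3),np.linalg.norm(p-q).round(3)
for a in [(365,150),(362,90),(352,20),(380,215),(385,240),(420,305),(455,340)]:
    for b in [(260,325),(210,250),(150,215),(120,130),(90,85),(40,30)]:
        r=tri(a,b)
        if r[1]<.06: print(a,b,*r)
E
```

```text
(365, 150) (260, 325) [0.219 0.066 0.294] 0.033
(365, 150) (210, 250) [0.363 0.173 0.422] 0.015
(365, 150) (150, 215) [0.432 0.255 0.505] 0.01
(365, 150) (120, 130) [0.534 0.306 0.584] 0.059
(362, 90) (260, 325) [0.252 0.053 0.485] 0.036
(362, 90) (210, 250) [0.365 0.141 0.563] 0.004
(362, 90) (150, 215) [0.422 0.213 0.618] 0.016
(362, 90) (120, 130) [0.51  0.262 0.671] 0.044
(352, 20) (260, 325) [0.289 0.036 0.661] 0.052
(352, 20) (210, 250) [0.372 0.106 0.702] 0.02
(352, 20) (150, 215) [0.416 0.166 0.734] 0.033
(352, 20) (120, 130) [0.489 0.21  0.764] 0.017
(352, 20) (90, 85) [0.526 0.241 0.784] 0.032
(352, 20) (40, 30) [0.569 0.283 0.81 ] 0.04
(380, 215) (260, 325) [0.158 0.097 0.024] 0.007
(380, 215) (210, 250) [0.351 0.224 0.245] 0.058
(380, 215) (150, 215) [0.434 0.315 0.369] 0.022
(385, 240) (260, 325) [ 0.13   0.111 -0.102] 0.024
(385, 240) (150, 215) [0.436 0.34  0.312] 0.033
```

```bash
python3 - <<'E'
from h import *
print(delta([.50,-.36,.36],[180,0,-171.2])); print(delta([.52,-.05,.36],[180,0,-140]))
E
```

```text
([-1.9, 167.0, -21.5], [35.44, 0.09, -0.03])
([-68.8, 414.1, 154.4], [34.52, 9.73, -30.22])
```

Request:
apply_moves(
  deltas=[
    {"fingers":87,"delta_pos":[0,30,-25],"angular":[7,0,0]},
    {"fingers":87,"delta_pos":[0,65,-40],"angular":[14,0,0]},
    {"fingers":87,"delta_pos":[0,100,-40],"angular":[21,0,0]},
    {"fingers":87,"delta_pos":[0,135,-30],"angular":[28,0,0]},
    {"fingers":87,"delta_pos":[-2,167,-22],"angular":[35.4,0,0]},
    {"fingers":87,"delta_pos":[-13,207,7],"angular":[35.4,1.6,-5]},
    {"fingers":87,"delta_pos":[-24,247,36],"angular":[35.2,3.2,-10]},
    {"fingers":87,"delta_pos":[-35,288,65],"angular":[35.1,4.8,-15]},
    {"fingers":87,"delta_pos":[-45,328,94],"angular":[35,6.4,-20]},
    {"fingers":87,"delta_pos":[-57,370,124],"angular":[34.8,8,-25]},
  ],
)

```text
clock: 7.35
tool_pos: [0.5144, -0.1079, 0.3582]
orientation: [179.9, -0.0, -145.1]
force: [1.8, 0.9, 0.8]
opening: 0.0868
gripper_force: 0.0
```

```bash
python3 - <<'E'
from h import *
s=ctrl.snapshot('scene')[:,:,::-1];t=ctrl.snapshot('top')[:,:,::-1];w=ctrl.snapshot('wrist')[:,:,::-1]
c=cv2.resize(s[140:200,185:265],(400,300),interpolation=cv2.INTER_CUBIC)
g=lambda i:cv2.resize(i,(400,300),interpolation=cv2.INTER_AREA)
cv2.imwrite('pics/c2.png',np.vstack([np.hstack([c,cv2.resize(t[180:240,375:455],(400,300),interpolation=cv2.INTER_CUBIC)]),np.hstack([g(s),g(t)])]))
print(delta([.5433,.4303,.22],[180,0,-107.6])); o=ctrl.get_obs(); print(o['tool_pos'],o['orientation'],o['joint_pos'],o['force'])
E
```

```text
([-331.2, 423.8, 139.3], [0.13, 0.04, -37.41])
[ 0.51517993 -0.10705892  0.35830524] [ 1.79863665e+02 -9.62642006e-03 -1.45014632e+02] [  9.54611176   2.99826389  -4.79117625  -0.12007019 -82.27783311
 -64.54455121] [-0.52114859 -1.37819619  0.04718718]
```

View pics/c2.png

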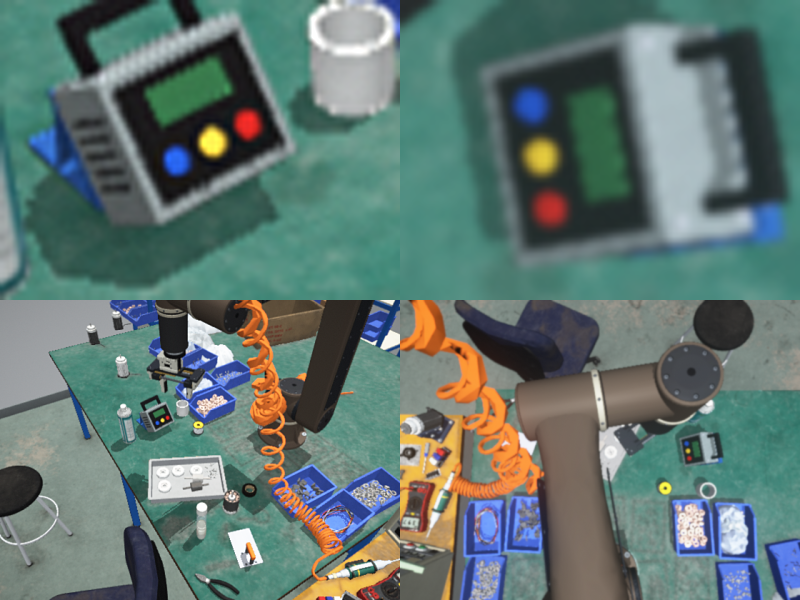

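Request:
apply_moves(
  deltas=[
    {"fingers":87,"delta_pos":[-27,35,0],"angular":[0,0,-3]},
    {"fingers":87,"delta_pos":[-54,70,0],"angular":[0,0,-6]},
    {"fingers":87,"delta_pos":[-82,106,0],"angular":[0,0,-9]},
    {"fingers":87,"delta_pos":[-110,141,0],"angular":[0,0,-12]},
    {"fingers":87,"delta_pos":[-138,176,10],"angular":[0,0,-16]},
    {"fingers":87,"delta_pos":[-165,211,20],"angular":[0,0,-20]},
    {"fingers":87,"delta_pos":[-193,247,30],"angular":[0,0,-24]},
    {"fingers":87,"delta_pos":[-220,282,40],"angular":[0,0,-28]},
    {"fingers":87,"delta_pos":[-248,317,50],"angular":[0,0,-32]},
    {"fingers":87,"delta_pos":[-275,353,60],"angular":[0,0,-36]},
  ],
)

```text
clock: 8.5
tool_pos: [0.5415, 0.3371, 0.2983]
orientation: [179.9, -0.0, -109.3]
force: [1.5, 0.0, 0.4]
opening: 0.0873
gripper_force: 0.0
```

```bash
python3 - <<'E'
from h import *
print(delta([.5433,.4303,.24],[180,0,-107.6])); o=ctrl.get_obs(); print(o['tool_pos'],o['orientation'],o['joint_pos'],o['force'])
E
```

```text
([-88.6, 29.0, 58.4], [0.09, -0.01, -1.68])
[0.54148723 0.33709305 0.29833198] [ 1.79911833e+02 -1.09681253e-02 -1.09281659e+02] [ 49.3548123   15.10807545   2.27481914  -0.080101   -77.20908808
 -68.61871678] [1.46356085 0.03861022 0.38884334]
```

Request:
apply_moves(
  deltas=[
    {"fingers":87,"delta_pos":[-45,14,20],"angular":[0,0,-1.7]},
    {"fingers":87,"delta_pos":[-88,29,40],"angular":[0,0,-1.7]},
    {"fingers":87,"delta_pos":[-88,29,58],"angular":[0,0,-1.7]},
    {"fingers":87,"delta_pos":[-88,29,58],"angular":[0,0,-1.7]},
    {"fingers":87,"delta_pos":[-88,29,58],"angular":[0,0,-1.7]},
  ],
)

```text
clock: 9.0
tool_pos: [0.5436, 0.428, 0.2414]
orientation: [179.9, -0.0, -107.7]
force: [0.7, -0.9, 1.0]
opening: 0.0869
gripper_force: 0.0
```

```bash
python3 - <<'E'
from h import *
o=ctrl.get_obs()
c=cam('wrist'); np.savez('w2.npz',K=c[0],d=c[1],T=c[2]); im=ctrl.snapshot('wrist')[:,:,::-1].copy(); cv2.imwrite('pics/w2.png',im)
print(o['tool_pos'],o['orientation'])
hsv=cv2.cvtColor(im,cv2.COLOR_BGR2HSV); m=cv2.inRange(hsv,(5,150,120),(20,255,255))
n,l,s,ce=cv2.connectedComponentsWithStats(m); print([ (s[i].tolist(),ce[i].round(1).tolist()) for i in range(1,n) if s[i,4]>150])
E
```

```text
[0.54364342 0.42798673 0.24138216] [ 1.79935758e+02 -4.18171442e-02 -1.07724054e+02]
[([465, 0, 95, 255, 11909], [517.0, 121.0]), ([277, 157, 13, 54, 641], [282.5, 183.8])]
```

View pics/w2.png

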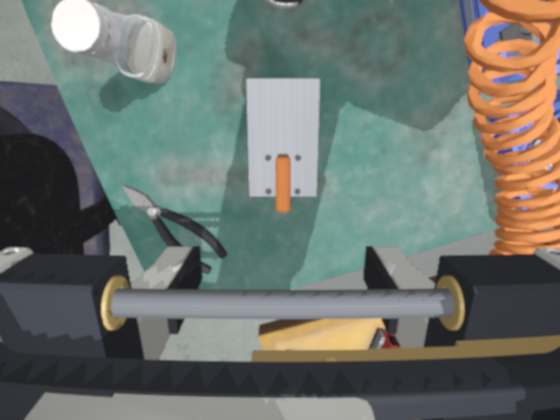

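```bash
python3 - <<'E'
from h import *
from fit import fit
f=np.load('w2.npz'); W=(f['K'],f['d'],f['T'])
b=fit('nose',[(W,[[0,-.042,.003],[0,.042,.003],[-.14,.042,.003],[-.14,-.042,.003]],np.array([(320,79),(246,79),(249,196),(317,196)])-0.)],[.51,.32,-1.88])
print('grip',b[0]-.112*np.cos(b[2]),b[1]-.112*np.sin(b[2]))
h=ray(W,[(283,157.5),(282.5,211),(282.5,184)],.062); print(h.round(4)); d=h[0]-h[1]; print(np.degrees(np.arctan2(d[1],d[0])),h[:2].mean(0))
g=h[:2].mean(0); print(delta([g[0],g[1],.036],[180,0,-107.6]))
E
```

```text
nose [0.5114 0.3253] -107.65
[[-0.2, -0.5], [0.2, -0.4], [0.5, 0.6], [-0.5, 0.5]]
grip 0.5453191336220252 0.4319912118177059
[[0.5362 0.4029 0.062 ]
 [0.5543 0.4581 0.062 ]
 [0.5452 0.4295 0.062 ]]
-108.16987607368092 [0.54526625 0.43047144 0.062     ]
([-2.3, -0.5, 206.7], [0.02, 0.08, -0.14])
```

Request:
apply_moves(
  deltas=[
    {"fingers":87,"delta_pos":[-3,0,45],"angular":[0,0,0]},
    {"fingers":87,"delta_pos":[-3,0,90],"angular":[0,0,0]},
    {"fingers":87,"delta_pos":[-3,0,135],"angular":[0,0,0]},
    {"fingers":70,"delta_pos":[-3,0,175],"angular":[0,0,0]},
    {"fingers":55,"delta_pos":[-3,0,200],"angular":[0,0,0]},
    {"fingers":40,"delta_pos":[-3,0,207],"angular":[0,0,0]},
    {"fingers":25,"delta_pos":[-3,0,207],"angular":[0,0,0]},
    {"fingers":5,"delta_pos":[-3,0,207],"angular":[0,0,0]},
    {"fingers":5,"delta_pos":[-3,0,207],"angular":[0,0,0]},
    {"fingers":5,"delta_pos":[-3,0,207],"angular":[0,0,0]},
  ],
)

```text
clock: 10.05
tool_pos: [0.5448, 0.4332, 0.0367]
orientation: [-180.0, 0.2, -107.7]
force: [-0.2, 0.3, -0.1]
opening: 0.0369
gripper_force: 0.0
```

Request:
apply_moves(
  deltas=[
    {"fingers":5,"delta_pos":[0,0,0],"angular":[0,0,0]},
    {"fingers":5,"delta_pos":[0,0,0],"angular":[0,0,0]},
    {"fingers":5,"delta_pos":[0,0,0],"angular":[0,0,0]},
  ],
)

```text
clock: 10.35
tool_pos: [0.5442, 0.4326, 0.0352]
orientation: [180.0, 0.1, -107.7]
force: [-0.5, 0.1, 2.3]
opening: 0.0157
gripper_force: 30.0
```

```bash
python3 - <<'E'
from h import *
from fit import fit,S
# leaning box & rest from top/scene pictures taken before: rest bottom unaffected
o=ctrl.get_obs(); print(o['tool_pos'],o['orientation'],o['opening'],o['gripper_force'])
print(delta([.52,.15,.17],[180,0,-95])); print(delta([.47,-.10,.17],[180,0,-81.5]))
E
```

```text
[0.54421992 0.43263598 0.03518098] [ 1.79961760e+02  9.15943023e-02 -1.07656132e+02] 0.015699203798960806 30.00041127204895
([276.5, -62.6, -135.3], [0.03, 0.1, -12.66])
([529.8, -90.7, -135.7], [0.02, 0.1, -26.16])
```

```bash
python3 - <<'E'
from h import *
o=ctrl.get_obs(); p0=np.array([.5442,.4326]); 
print(delta([.4639,-.1382,.21],[180,0,-81.0]))
E
```

```text
([568.0, -96.5, -175.8], [0.02, 0.1, -26.66])
```

Request:
apply_moves(
  deltas=[
    {"fingers":5,"delta_pos":[0,0,-20],"angular":[0,0,0]},
    {"fingers":5,"delta_pos":[0,0,-60],"angular":[0,0,0]},
    {"fingers":5,"delta_pos":[0,0,-105],"angular":[0,0,0]},
    {"fingers":5,"delta_pos":[10,-2,-145],"angular":[0,0,0]},
    {"fingers":5,"delta_pos":[40,-7,-175],"angular":[0,0,-2]},
    {"fingers":5,"delta_pos":[88,-15,-175],"angular":[0,0,-4]},
    {"fingers":5,"delta_pos":[136,-23,-175],"angular":[0,0,-6]},
    {"fingers":5,"delta_pos":[184,-31,-175],"angular":[0,0,-9]},
    {"fingers":5,"delta_pos":[232,-39,-175],"angular":[0,0,-11]},
    {"fingers":5,"delta_pos":[280,-48,-175],"angular":[0,0,-13]},
  ],
)

```text
clock: 11.35
tool_pos: [0.5037, 0.1489, 0.209]
orientation: [179.9, 0.1, -94.6]
force: [1.0, -0.8, -3.7]
opening: 0.0158
gripper_force: 30.0
```

```bash
python3 - <<'E'
from h import *
o=ctrl.get_obs(); print(o['tool_pos'],o['orientation'],o['opening'],o['gripper_force'],o['force'])
print(delta([.4639,-.1382,.21],[180,0,-81.0]))
E
```

```text
[0.50369273 0.14892759 0.2089917 ] [ 1.79912929e+02  7.31548327e-02 -9.45726764e+01] 0.015776371454059822 30.000354051589966 [ 0.95027837 -0.81142927 -3.69243809]
([289.4, 16.8, -1.4], [0.08, 0.08, -13.57])
```

Request:
apply_moves(
  deltas=[
    {"fingers":5,"delta_pos":[45,2,0],"angular":[0,0,-2]},
    {"fingers":5,"delta_pos":[92,5,0],"angular":[0,0,-4]},
    {"fingers":5,"delta_pos":[140,8,0],"angular":[0,0,-6.5]},
    {"fingers":5,"delta_pos":[188,11,0],"angular":[0,0,-9]},
    {"fingers":5,"delta_pos":[235,14,0],"angular":[0,0,-11]},
    {"fingers":5,"delta_pos":[270,16,0],"angular":[0,0,-13.5]},
    {"fingers":5,"delta_pos":[289,17,0],"angular":[0,0,-13.5]},
    {"fingers":5,"delta_pos":[289,17,0],"angular":[0,0,-13.5]},
    {"fingers":5,"delta_pos":[289,17,0],"angular":[0,0,-13.5]},
  ],
)

```text
clock: 12.25
tool_pos: [0.4639, -0.136, 0.2086]
orientation: [179.9, 0.1, -81.3]
force: [-0.1, 0.6, -2.7]
opening: 0.0159
gripper_force: 30.0
```

```bash
python3 - <<'E'
from h import *
o=ctrl.get_obs(); print(o['tool_pos'],o['orientation'],o['opening'],o['gripper_force'],o['force'])
c=cam('wrist'); np.savez('w3.npz',K=c[0],d=c[1],T=c[2]); w=ctrl.snapshot('wrist')[:,:,::-1].copy(); t=ctrl.snapshot('top')[:,:,::-1]
cv2.imwrite('pics/w3.png',w)
cv2.imwrite('pics/c3.png',np.hstack([cv2.resize(w[0:300,80:480],(480,360),interpolation=cv2.INTER_CUBIC),cv2.resize(t[175:265,350:430],(320,360),interpolation=cv2.INTER_CUBIC)]))
E
```

```text
[ 0.46393074 -0.13602349  0.20862582] [ 1.79938784e+02  1.13990311e-01 -8.12648860e+01] 0.015940748487811938 29.998801946640015 [-0.14668845  0.58172368 -2.70777373]
```

View pics/c3.png

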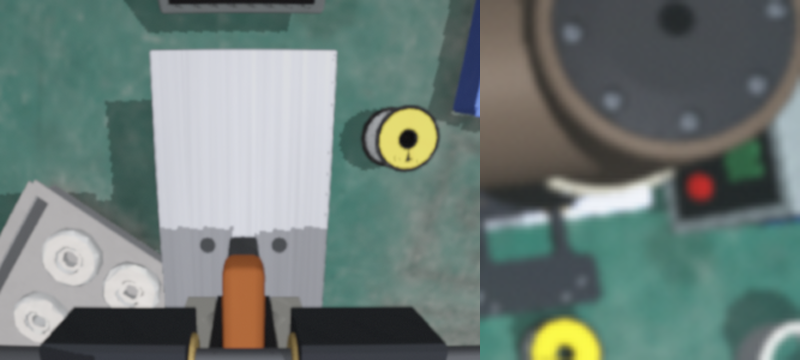

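```bash
python3 - <<'E'
from h import *
f=np.load('w3.npz'); W=(f['K'],f['d'],f['T'])
e=ray(W,[(211.7,10),(351.7,10)],.046); print(e.round(4),e.mean(0),np.linalg.norm(e[1]-e[0])); d=e[0]-e[1]; y=np.arctan2(d[1],d[0])-np.pi/2; print('yaw',np.degrees(y))
print('rear',e.mean(0)+.0655*np.array([np.cos(y),np.sin(y),0]))
n=ray(W,[(205,43.3),(360,42.5)],.176); print('nose',n.mean(0),np.linalg.norm(n[1]-n[0])); d=n[0]-n[1]; print(np.degrees(np.arctan2(d[1],d[0]))-90)
E
```

```text
[[ 0.5521 -0.2858  0.046 ]
 [ 0.4295 -0.3048  0.046 ]] [ 0.49083051 -0.2953022   0.046     ] 0.12405208736974312
yaw -81.21569769645613
rear [ 0.50083335 -0.3600339   0.046     ]
nose [ 0.48272961 -0.24709095  0.176     ] 0.08345831741636799
-80.92537865783775
```

Request:
apply_moves(
  deltas=[
    {"fingers":5,"delta_pos":[0,1,45],"angular":[0,0,0]},
    {"fingers":5,"delta_pos":[0,1,90],"angular":[0,0,0]},
    {"fingers":5,"delta_pos":[0,1,130],"angular":[0,0,0]},
    {"fingers":5,"delta_pos":[0,1,155],"angular":[0,0,0]},
    {"fingers":5,"delta_pos":[0,1,168],"angular":[0,0,0]},
    {"fingers":5,"delta_pos":[0,1,172],"angular":[0,0,0]},
    {"fingers":5,"delta_pos":[0,1,173],"angular":[0,0,0]},
    {"fingers":5,"delta_pos":[0,1,173],"angular":[0,0,0]},
    {"fingers":5,"delta_pos":[0,1,173],"angular":[0,0,0]},
  ],
)

```text
clock: 13.25
tool_pos: [0.4642, -0.1355, 0.037]
orientation: [-179.9, 0.1, -81.1]
force: [0.7, -0.6, -3.0]
opening: 0.0157
gripper_force: 30.0
```

```bash
python3 - <<'E'
from h import *
o=ctrl.get_obs(); print(o['tool_pos'],o['orientation'],o['force'])
print(delta([.481,-.2385,.0355],[180,0,-81.2]))
E
```

```text
[ 0.464223   -0.1354703   0.03702318] [-1.79906462e+02  7.59100353e-02 -8.11434771e+01] [ 0.65192563 -0.58189152 -3.02452909]
([104.4, -0.7, 1.4], [-0.09, 0.08, 0.06])
```

Request:
apply_moves(
  deltas=[
    {"fingers":5,"delta_pos":[15,0,1],"angular":[0,0,0]},
    {"fingers":5,"delta_pos":[30,0,1],"angular":[0,0,0]},
    {"fingers":5,"delta_pos":[45,0,1],"angular":[0,0,0]},
    {"fingers":5,"delta_pos":[60,0,1],"angular":[0,0,0]},
    {"fingers":5,"delta_pos":[75,0,1],"angular":[0,0,0]},
    {"fingers":5,"delta_pos":[88,0,1],"angular":[0,0,0]},
    {"fingers":5,"delta_pos":[96,0,1],"angular":[0,0,0]},
    {"fingers":5,"delta_pos":[102,0,1],"angular":[0,0,0]},
    {"fingers":5,"delta_pos":[104,0,1],"angular":[0,0,0]},
    {"fingers":5,"delta_pos":[104,0,1.5],"angular":[0,0,0]},
  ],
)

```text
clock: 14.25
tool_pos: [0.4795, -0.2389, 0.0351]
orientation: [180.0, 0.0, -81.2]
force: [-3.5, -1.9, 9.2]
opening: 0.0159
gripper_force: 30.0
```

Request:
apply_moves(
  deltas=[
    {"fingers":5,"delta_pos":[0,0,0],"angular":[0,0,0]},
    {"fingers":5,"delta_pos":[0,0,0],"angular":[0,0,0]},
  ],
)

```text
clock: 14.45
tool_pos: [0.4795, -0.2388, 0.0351]
orientation: [-180.0, 0.0, -81.1]
force: [-2.1, -4.6, 4.8]
opening: 0.0158
gripper_force: 30.0
```

Request:
apply_moves(
  deltas=[
    {"fingers":30,"delta_pos":[0,0,0],"angular":[0,0,0]},
    {"fingers":45,"delta_pos":[0,0,0],"angular":[0,0,0]},
    {"fingers":60,"delta_pos":[0,0,0],"angular":[0,0,0]},
    {"fingers":60,"delta_pos":[0,0,0],"angular":[0,0,0]},
    {"fingers":60,"delta_pos":[0,0,-30],"angular":[0,0,0]},
    {"fingers":60,"delta_pos":[0,0,-75],"angular":[0,0,0]},
    {"fingers":60,"delta_pos":[0,0,-120],"angular":[0,0,0]},
    {"fingers":60,"delta_pos":[0,0,-165],"angular":[0,0,0]},
    {"fingers":60,"delta_pos":[0,0,-200],"angular":[0,0,0]},
    {"fingers":60,"delta_pos":[0,0,-200],"angular":[0,0,0]},
  ],
)

```text
clock: 15.45
tool_pos: [0.4821, -0.2395, 0.2401]
orientation: [-179.5, -0.1, -81.1]
force: [-0.3, 1.1, -0.8]
opening: 0.06
gripper_force: 0.0
```

```bash
python3 - <<'E'
from h import *
o=ctrl.get_obs(); print(o['tool_pos'],o['orientation'],o['joint_pos'],o['force'])
w=ctrl.snapshot('wrist')[:,:,::-1]; s=ctrl.snapshot('scene')[:,:,::-1]
cv2.imwrite('pics/c4.png',np.hstack([cv2.resize(s[130:200,185:285],(400,300),interpolation=cv2.INTER_CUBIC),cv2.resize(w,(400,300))]))
e=[144.5,0,-171.2]; z=R.from_euler('xyz',e,degrees=True).as_matrix()[:,2]; p=np.array([.5037,-.3964,.1229])
print(delta([.50,-.34,.33],[180,0,-171.2])); print(p-.15*z,delta(p-.15*z,e)); print(delta(p-.15*z,e,(np.array([.50,-.34,.33]),[180,0,-171.2])))
E
```

```text
[ 0.4821078  -0.23952047  0.24008919] [-1.79515081e+02 -1.31439979e-01 -8.11260216e+01] [-5.54174235e+00  6.83599778e+00 -1.57466403e+01  7.14744843e-03
 -6.69149888e+01  1.44135033e+01] [-0.34005675  1.05532087 -0.8254151 ]
([103.2, -4.7, -95.1], [-0.02, 0.14, 90.02])
[ 0.5170259  -0.48248007  0.24501733] ([246.7, 0.5, -10.3], [-27.81, -27.67, 86.92])
([5.0, -143.4, 85.0], [-35.5, 0.0, 0.0])
```

View pics/c4.png

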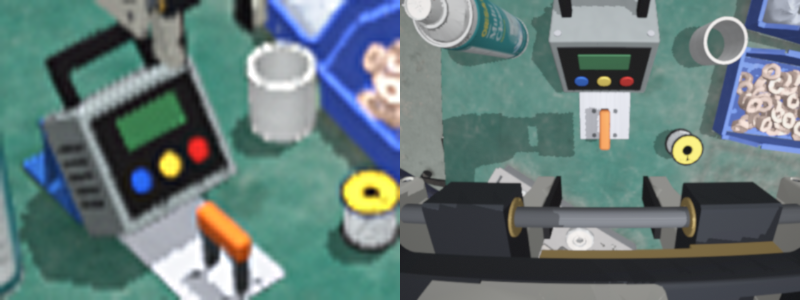

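Request:
apply_moves(
  deltas=[
    {"fingers":87,"delta_pos":[0,0,-40],"angular":[0,0,8]},
    {"fingers":87,"delta_pos":[0,0,-85],"angular":[0,0,16]},
    {"fingers":87,"delta_pos":[20,-1,-95],"angular":[0,0,24]},
    {"fingers":87,"delta_pos":[40,-2,-95],"angular":[0,0,32]},
    {"fingers":87,"delta_pos":[60,-3,-95],"angular":[0,0,40]},
    {"fingers":87,"delta_pos":[80,-4,-95],"angular":[0,0,48]},
    {"fingers":87,"delta_pos":[103,-5,-95],"angular":[0,0,56.5]},
    {"fingers":87,"delta_pos":[103,-5,-95],"angular":[0,0,65]},
    {"fingers":87,"delta_pos":[103,-5,-95],"angular":[0,0,73.5]},
    {"fingers":87,"delta_pos":[103,-5,-95],"angular":[0,0,82]},
  ],
)

```text
clock: 16.55
tool_pos: [0.4998, -0.3399, 0.3268]
orientation: [179.8, -0.2, -163.6]
force: [-0.2, 0.5, 0.2]
opening: 0.0875
gripper_force: 0.0
```

```bash
python3 - <<'E'
from h import *
e=[144.5,0,-171.2]; z=R.from_euler('xyz',e,degrees=True).as_matrix()[:,2]; p=np.array([.5037,-.3964,.1229])
o=ctrl.get_obs(); print(o['tool_pos'],o['orientation']); print(delta(p-.15*z,e)); print(delta([.5,-.34,.33],[180,0,-171.2]))
E
```

```text
[ 0.49984518 -0.33986702  0.32678993] [ 1.79774939e+02 -1.67290250e-01 -1.63553722e+02]
([23.7, -142.0, 81.3], [-35.23, -2.54, 7.34])
([-0.1, -0.2, -3.2], [0.21, -0.18, 7.65])
```

Request:
apply_moves(
  deltas=[
    {"fingers":87,"delta_pos":[5,-30,5],"angular":[-7,-0.5,1.5]},
    {"fingers":87,"delta_pos":[10,-60,15],"angular":[-14,-1,3]},
    {"fingers":87,"delta_pos":[15,-90,30],"angular":[-21,-1.5,4.5]},
    {"fingers":87,"delta_pos":[20,-120,55],"angular":[-28,-2,6]},
    {"fingers":87,"delta_pos":[23.7,-142,81],"angular":[-35.2,-2.5,7.3]},
    {"fingers":87,"delta_pos":[23.7,-142,81],"angular":[-35.2,-2.5,7.3]},
    {"fingers":87,"delta_pos":[23.7,-142,81],"angular":[-35.2,-2.5,7.3]},
    {"fingers":87,"delta_pos":[23.7,-142,81],"angular":[-35.2,-2.5,7.3]},
  ],
)

```text
clock: 17.35
tool_pos: [0.5188, -0.4828, 0.2483]
orientation: [144.8, 0.1, -170.7]
force: [-0.1, 0.2, 2.0]
opening: 0.0868
gripper_force: 0.0
```

```bash
python3 - <<'E'
from h import *
e=[144.5,0,-171.2]; p=np.array([.5037,-.3964,.1229])
o=ctrl.get_obs(); print(o['tool_pos'],o['orientation'],o['force']); print(delta(p,e))
c=cam('wrist'); w=ctrl.snapshot('wrist')[:,:,::-1]; cv2.imwrite('pics/w5.png',w[60:330,100:460])
# expected bar centre & ends in this picture, in predicted (35.5deg) position
Rb=R.from_euler('xyz',e,degrees=True); g=p+Rb.apply([0,0,-.0188-.009+.0])
print(proj(c,[g,g+Rb.apply([.048,0,0]),g-Rb.apply([.048,0,0]),g+Rb.apply([0,.007,0]),g-Rb.apply([0,.007,0])]).round(1))
E
```

```text
[ 0.51884171 -0.48280867  0.24831972] [ 1.44751446e+02  1.45559970e-01 -1.70746184e+02] [-0.10264084  0.16750317  2.03935127]
([1.4, -0.7, 153.0], [-0.25, -0.14, 0.45])
[[280.3 194.3]
 [280.7 140. ]
 [279.9 243.7]
 [288.1 194.3]
 [272.5 194.2]]
```

View pics/w5.png

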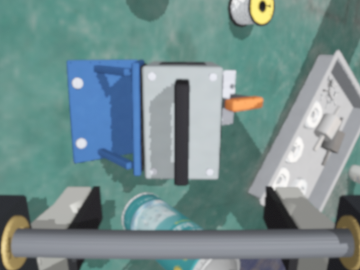

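Request:
apply_moves(
  deltas=[
    {"fingers":87,"delta_pos":[1,0.5,45],"angular":[0,0,0.4]},
    {"fingers":87,"delta_pos":[1,0.5,90],"angular":[0,0,0.4]},
    {"fingers":87,"delta_pos":[1,0.5,125],"angular":[0,0,0.4]},
    {"fingers":70,"delta_pos":[1,0.5,145],"angular":[0,0,0.4]},
    {"fingers":60,"delta_pos":[1,0.5,152],"angular":[0,0,0.4]},
    {"fingers":50,"delta_pos":[1,0.5,152],"angular":[0,0,0.4]},
    {"fingers":40,"delta_pos":[1,0.5,152],"angular":[0,0,0.4]},
    {"fingers":30,"delta_pos":[1,0.5,152],"angular":[0,0,0.4]},
    {"fingers":22,"delta_pos":[1,0.5,152],"angular":[0,0,0.4]},
    {"fingers":22,"delta_pos":[1,0.5,152],"angular":[0,0,0.4]},
  ],
)

```text
clock: 18.4
tool_pos: [0.5038, -0.396, 0.1245]
orientation: [144.7, -0.1, -171.1]
force: [0.4, 0.5, 0.3]
opening: 0.0363
gripper_force: 0.0
```

```bash
python3 - <<'E'
from h import *
e=[144.5,0,-171.2]; p=np.array([.5037,-.3964,.1229])
o=ctrl.get_obs(); print(o['tool_pos'],o['orientation'],o['force'],o['opening']); print(delta(p,e))
E
```

```text
[ 0.50381518 -0.39601008  0.12448594] [ 1.44670360e+02 -6.33276643e-02 -1.71119267e+02] [0.41432113 0.4588581  0.28368029] 0.036295442750664555
([0.2, -1.2, 1.1], [-0.17, -0.1, 0.03])
```

Close gently.

Request:
apply_moves(
  deltas=[
    {"fingers":22,"delta_pos":[0,0,1],"angular":[0,0,0]},
    {"fingers":22,"delta_pos":[0,0,1],"angular":[0,0,0]},
    {"fingers":17,"delta_pos":[0,0,1],"angular":[0,0,0]},
    {"fingers":13,"delta_pos":[0,0,1],"angular":[0,0,0]},
    {"fingers":5,"delta_pos":[0,0,1],"angular":[0,0,0]},
    {"fingers":5,"delta_pos":[0,0,1],"angular":[0,0,0]},
    {"fingers":5,"delta_pos":[0,0,1],"angular":[0,0,0]},
  ],
)

```text
clock: 19.1
tool_pos: [0.5037, -0.395, 0.1233]
orientation: [144.7, -0.1, -171.1]
force: [-0.0, -0.7, -2.9]
opening: 0.0138
gripper_force: 30.0
```

```bash
python3 arc.py "[2,5,8,11,14,17,20,23,26,28]" 40 122.5
```

```text
[ 0.50371096 -0.39499768  0.12331237] [ 1.44656079e+02 -8.31035696e-02 -1.71098332e+02] 0.013835252026130467 29.999828338623047 [-0.02008664 -0.74333072 -2.86743218]
2 [0.0, 4.3, 1.5]
5 [0.0, 10.5, 4.0]
8 [0.0, 16.7, 6.8]
11 [0.0, 22.6, 9.9]
14 [0.0, 28.4, 13.3]
17 [0.0, 34.1, 17.0]
20 [0.0, 39.5, 21.1]
23 [0.0, 44.7, 25.4]
26 [0.0, 49.7, 29.9]
28 [0.0, 52.8, 33.1]
```

```bash
python3 - <<'E'
from h import *
o=ctrl.get_obs(); A=R.from_euler('xyz',[144.7,0,-171.1],degrees=True)
up=A.inv().apply([0,0,1]); P=np.array([0,-40,122.5])
for a in [3,6,9,12,15,18,21,24,27,30]:
    t=35.3-a; r=R.from_rotvec([np.radians(a),0,0]); print(a,(P-r.apply(P)+up*max(0,3*(1-t/17))).round(1).tolist())
E
```

```text
3 [0.0, 6.4, 2.3]
6 [0.0, 12.6, 4.9]
9 [0.0, 18.7, 7.8]
12 [0.0, 24.6, 11.0]
15 [0.0, 30.3, 14.5]
18 [0.0, 35.9, 18.4]
21 [-0.0, 41.5, 22.1]
24 [-0.0, 46.9, 26.0]
27 [-0.0, 52.1, 30.3]
30 [-0.0, 57.1, 34.7]
```

Request:
apply_moves(
  deltas=[
    {"fingers":5,"delta_pos":[0,3.3,1.1],"angular":[1.5,0,0]},
    {"fingers":5,"delta_pos":[0,6.4,2.3],"angular":[3,0,0]},
    {"fingers":5,"delta_pos":[0,12.6,4.9],"angular":[6,0,0]},
    {"fingers":5,"delta_pos":[0,18.7,7.8],"angular":[9,0,0]},
    {"fingers":5,"delta_pos":[0,24.6,11.0],"angular":[12,0,0]},
    {"fingers":5,"delta_pos":[0,30.3,14.5],"angular":[15,0,0]},
    {"fingers":5,"delta_pos":[0,35.9,18.4],"angular":[18,0,0]},
    {"fingers":5,"delta_pos":[0,41.5,22.1],"angular":[21,0,0]},
    {"fingers":5,"delta_pos":[0,46.9,26.0],"angular":[24,0,0]},
    {"fingers":5,"delta_pos":[0,46.9,26.0],"angular":[24,0,0]},
  ],
)

```text
clock: 20.1
tool_pos: [0.4949, -0.3401, 0.13]
orientation: [168.7, -0.1, -171.0]
force: [0.8, -0.0, -2.7]
opening: 0.0138
gripper_force: 30.0
```

```bash
python3 - <<'E'
from h import *
o=ctrl.get_obs(); print(o['tool_pos'],o['orientation'],o['force'],o['moment'])
r=R.from_euler('xyz',o['orientation'],degrees=True); print('rear',o['tool_pos']+r.apply([0,-.040,.1225]))
s=ctrl.snapshot('scene')[:,:,::-1]
cv2.imwrite('pics/c5.png',cv2.resize(s[130:220,185:305],(800,600),interpolation=cv2.INTER_CUBIC))
# next rows
t0=180-o['orientation'][0]; A=r; up=A.inv().apply([0,0,1]); P=np.array([0,-40,122.5])
for a in [2,4,6,8,10,11,12]:
    q=R.from_rotvec([np.radians(a),0,0]); print(a,(P-q.apply(P)+up*3*a/17).round(1).tolist())
E
```

```text
[ 0.49492842 -0.34009137  0.1299613 ] [ 1.68684214e+02 -6.36866941e-02 -1.70982834e+02] [ 0.77860233 -0.01551516 -2.6969627 ] [-0.81875866 -0.39391755 -0.06929948]
rear [ 0.49716804 -0.35511192  0.00199405]
2 [0.0, 4.3, 1.1]
4 [0.0, 8.6, 2.4]
6 [0.0, 12.8, 3.8]
8 [0.0, 16.9, 5.4]
10 [0.0, 21.0, 7.1]
11 [0.0, 23.0, 8.0]
12 [0.0, 25.0, 8.9]
```

Request:
apply_moves(
  deltas=[
    {"fingers":5,"delta_pos":[0,4.3,1.1],"angular":[2,0,0]},
    {"fingers":5,"delta_pos":[0,8.6,2.4],"angular":[4,0,0]},
    {"fingers":5,"delta_pos":[0,12.8,3.8],"angular":[6,0,0]},
    {"fingers":5,"delta_pos":[0,16.9,5.4],"angular":[8,0,0]},
    {"fingers":5,"delta_pos":[0,21.0,7.1],"angular":[10,0,0]},
    {"fingers":5,"delta_pos":[0,22,7.6],"angular":[10.5,0,0]},
    {"fingers":5,"delta_pos":[0,22,7.6],"angular":[10.5,0,0]},
  ],
)

```text
clock: 20.85
tool_pos: [0.4914, -0.3191, 0.126]
orientation: [179.1, -0.1, -171.1]
force: [-0.6, 0.1, -4.4]
opening: 0.0137
gripper_force: 30.0
```

```bash
python3 - <<'E'
from h import *
o=ctrl.get_obs(); print(o['tool_pos'],o['orientation'],o['force'],o['moment'])
r=R.from_euler('xyz',o['orientation'],degrees=True); print('rear',o['tool_pos']+r.apply([0,-.040,.1225]))
s=ctrl.snapshot('scene')[:,:,::-1]
cv2.imwrite('pics/c5.png',cv2.resize(s[130:220,185:305],(800,600),interpolation=cv2.INTER_CUBIC))
E
```

```text
[ 0.49141049 -0.31911967  0.12599083] [ 1.79066011e+02 -1.48205638e-01 -1.71074019e+02] [-0.64106303  0.07606196 -4.38542284] [0.2263212  0.13776717 0.0170291 ]
rear [ 0.49699152 -0.3567068   0.0028555 ]
```

Request:
apply_moves(
  deltas=[
    {"fingers":5,"delta_pos":[0,1,1],"angular":[0.5,0,0]},
    {"fingers":5,"delta_pos":[0,1.5,1.5],"angular":[0.8,0,0]},
    {"fingers":5,"delta_pos":[0,1.5,1.5],"angular":[0.8,0,0]},
  ],
)

```text
clock: 21.2
tool_pos: [0.4913, -0.3181, 0.1256]
orientation: [179.9, -0.1, -171.1]
force: [-3.3, 4.0, 4.4]
opening: 0.0136
gripper_force: 30.0
```

Firmly down and upright (force has turned upward). Release and back off.

Request:
apply_moves(
  deltas=[
    {"fingers":20,"delta_pos":[0,0,0],"angular":[0,0,0]},
    {"fingers":30,"delta_pos":[0,0,0],"angular":[0,0,0]},
    {"fingers":60,"delta_pos":[0,0,0],"angular":[0,0,0]},
    {"fingers":60,"delta_pos":[0,0,0],"angular":[0,0,0]},
    {"fingers":60,"delta_pos":[0,0,-5],"angular":[0,0,0]},
    {"fingers":60,"delta_pos":[0,0,-30],"angular":[0,0,0]},
    {"fingers":60,"delta_pos":[0,0,-70],"angular":[0,0,0]},
    {"fingers":60,"delta_pos":[0,0,-115],"angular":[0,0,0]},
    {"fingers":60,"delta_pos":[0,0,-160],"angular":[0,0,0]},
    {"fingers":60,"delta_pos":[0,0,-180],"angular":[0,0,0]},
  ],
)

```text
clock: 22.2
tool_pos: [0.493, -0.319, 0.3104]
orientation: [-179.8, 0.2, -171.1]
force: [-0.1, -0.2, 0.9]
opening: 0.0601
gripper_force: 0.0
```

Request:
apply_moves(
  deltas=[
    {"fingers":60,"delta_pos":[0,0,0],"angular":[0,0,0]},
    {"fingers":60,"delta_pos":[0,0,0],"angular":[0,0,0]},
    {"fingers":60,"delta_pos":[0,0,0],"angular":[0,0,0]},
    {"fingers":60,"delta_pos":[0,0,0],"angular":[0,0,0]},
    {"fingers":60,"delta_pos":[0,0,0],"angular":[0,0,0]},
  ],
)

```text
clock: 22.7
tool_pos: [0.4916, -0.318, 0.3039]
orientation: [179.9, -0.2, -171.1]
force: [-0.4, -1.1, 0.7]
opening: 0.0598
gripper_force: 0.0
```

```bash
python3 - <<'E'
from h import *
from fit import fit
o=ctrl.get_obs(); print(o['tool_pos'],o['orientation'],o['force'],o['clock'])
W=cam('wrist'); w=ctrl.snapshot('wrist')[:,:,::-1]; hsv=cv2.cvtColor(w,cv2.COLOR_BGR2HSV)
m=cv2.inRange(hsv,(5,150,90),(20,255,255)); n,l,s,ce=cv2.connectedComponentsWithStats(m)
for i in range(1,n):
    if s[i,4]>100: print('orange',s[i].tolist(),ray(W,[ce[i]],.06)[0].round(4))
# dark handle bar on light housing top: region near predicted housing top for upright box with rear at (.497,-.357,.003), yaw -81.1
q=R.from_euler('z',-81.1,degrees=True); f=lambda L:proj(W,q.apply(L)+[.497,-.357,.003])
c=f([[0,-.06,.105],[-.08,-.06,.105],[-.08,.06,.105],[0,.06,.105]]); print('pred housing top',c.round(0).tolist())
g=hsv; lm=cv2.inRange(hsv,(0,0,150),(180,45,255)); n,l,s,ce=cv2.connectedComponentsWithStats(lm)
x,y=c.mean(0)
for i in range(1,n):
    if s[i,4]>300 and abs(ce[i][0]-x)<60 and abs(ce[i][1]-y)<80: 
        print('light',s[i].tolist(),np.array(cv2.boxPoints(cv2.minAreaRect(np.argwhere(l==i)[:,::-1].astype(np.float32)))).round(0).tolist())
E
```

```text
[ 0.49162382 -0.31800312  0.30389546] [ 1.79908651e+02 -1.69749040e-01 -1.71091515e+02] [-0.40187817 -1.07446687  0.69769093] 22.7
pred housing top [[244.0, 122.0], [320.0, 122.0], [317.0, 229.0], [247.0, 229.0]]
light [245, 120, 115, 113, 8270] [[245.0, 120.0], [359.0, 120.0], [359.0, 232.0], [245.0, 232.0]]
```

```bash
python3 - <<'E'
from h import *
W=cam('wrist'); w=ctrl.snapshot('wrist')[:,:,::-1]; hsv=cv2.cvtColor(w,cv2.COLOR_BGR2HSV)
q=R.from_euler('z',-81.1,degrees=True); f=lambda L:proj(W,q.apply(L)+[.4975,-.3575,0]).round(0).tolist()
print('pred tail',f([[-.15,-.042,.003],[-.15,.042,.003]]),'bar',f([[-.092,0,.062],[-.152,0,.062]]))
m=cv2.inRange(hsv,(3,110,60),(22,255,255)); n,l,s,ce=cv2.connectedComponentsWithStats(m); print([s[i].tolist() for i in range(1,n) if s[i,4]>80])
lm=cv2.inRange(hsv,(0,0,120),(180,50,255))
for v in (130,150,170,185,200,215): print(v,[ (int(a),int(b)) for a,b in zip(*(lambda d:(np.where(d==1)[0]+225,np.where(d==-1)[0]+225))(np.diff(np.r_[0,(lm[v,225:400]>0).astype(int),0])))])
E
```

```text
pred tail [[361.0, 132.0], [358.0, 191.0]] bar [[324.0, 170.0], [372.0, 170.0]]
[[321, 164, 48, 15, 609], [155, 277, 16, 55, 296], [394, 277, 14, 22, 118], [397, 310, 12, 21, 100], [197, 340, 336, 21, 3498]]
130 [(245, 322)]
150 [(246, 277), (290, 360)]
170 [(246, 277), (290, 320)]
185 [(247, 277), (291, 357)]
200 [(247, 277), (290, 319)]
215 [(248, 278), (290, 319)]
```

```bash
python3 -c "
from plant import ctrl
print(ctrl.close_job())"
```

```text
the job is handed in; nothing more can be done
None
```

The job is handed in with no verdict shown: my last measurements put the box upright on the blade, with the nose about 6–8 mm short of the rear edge, about 1.5 mm off centre and square. The robot was clear at 22.7 s, though I viewed 11 pictures against the limit of 10.

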